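# Lock out the topping plate, then scrape it clean

### The arm

A 7-joint arm with a two-finger parallel gripper is mounted at the origin on the work surface. World frame = base frame: x ahead of the robot, y to its left, z up, the work surface at z = 0. Lengths are in m, angles in rad, forces in N, time in s.
With the tool pointing down it reaches from about 0.425 to 0.875 m from the base axis. Payload 4.7 kg.
Tool frame: the origin (TCP) lies at the very end of the fingers, on their centre line; the grasp point (between the pads) lies 19 mm behind it (ctrl.grasp_offset is the distance from the TCP to the grasp point, in m); z points along the fingers, y is the direction in which the jaws open and shut (so a half turn about z gives the same grasp; the last joint's range is limited). The gripper opens to 87 mm and grips with 3 to 60 N. Pads are 19 mm wide; open, the fingers measure 117 mm over their backs; the gripper's body (75 mm by 190 mm) begins 51 mm behind the grasp point.
Start: joints at [1.265, 0.321, -0.07, 1.45, 0.023, 1.371, -0.057], TCP at [0.204, -0.617, 0.223] pointing down, gripper open.
Joint ranges: [-2.86, 2.86], [-0.3, 2.09], [-1.38, 1.24], [0.06, 2.45], [-1.56, 4.7], [0.09, 2.05], [-2.69, 2.69]. Speed limits (rad/s): [2.57, 2.57, 3.14, 3.14, 3.14, 3.14, 3.14].

### API

Orientations are given as a rotation vector (axis times angle).
In Python, from bench import ctrl gives the robot as it stands.
- The arm moves only by the shell command python3 -m creep 'ROWS' [FORCE]. ROWS is JSON, a list that holds one entry, the list of rows, each a list of 7 numbers: the opening, from 0 (shut) to 1 (fully open), then the shift along the tool's x, y, z in mm, then the turn, a rotation vector about the tool's x, y, z in rad. In form: [[[grip, dx, dy, dz, rx, ry, rz], ...]]. A call has 1 to 5 rows; each row is the pose to reach, as a shift and turn from the pose commanded when the call began, along the tool's axes at that moment; what a row does not reach only later rows make up. A row lasts 1/10 s, in which the tool goes at most 50 mm and 8.59 degrees, less where a joint would pass 70% of its speed; a pose out of reach is approached as far as the arm can. A call with a gripper value outside its range is refused whole. The fingers move at their own pace and stop on an object; FORCE is the grip in N (left out, the last holds). Time passes only in rows, so rows that repeat a pose let the fingers close. It gives the time, the measured TCP pose, the force and the opening at its end, in the units of the state.
- ctrl.get_state(): the state, without advancing time (a new reading comes with each control period).
- ctrl.get_image(name): name is "scene" or "top"; returns the picture (384x512x3 uint8, red, green, blue); there is no depth.
- ctrl.camera_params(name): a dict with "K" (3x3 intrinsics, pixels), "k1" (the pictures are not rectified: a ray, as slopes to the right and down, at radius r is drawn at 1 + k1 r^2 times it, then the intrinsics apply), "pose" (4x4, takes a point from camera to world coordinates). Camera axes: x right, y down, z forward; pixel columns grow to the right and rows downward; lengths in m; the calibration is good to about 2 mm. A picture is of the moment at which its call begins. camera_params takes no time and is no camera call.
- ctrl.close_job(): hands the job in, once; it reports no verdict.
The state is a dict: "time": time; "joint_positions": joint angles; "qd": joint speeds; "joint_torque": joint torques, N m; "position": TCP position; "tool_rot": TCP orientation; "ft_force": force on the tool from outside, world axes, zero at the start; "torque": the same for the moment, N m; "grip_width": opening from 0.0 (shut) to 1.0 (fully open).
Only numpy, scipy, OpenCV 4.12 (cv2) and the standard library are available. Lean on these libraries where they do the work, as an engineer would, in place of code of your own. Each camera call takes 0.05 s, during which the arm holds its last target. There are 200 camera calls.

### The job

Before cleaning the steel topping plate, lock it out: both push-push switches on the grey box must be latched in. Their sprung caps stand equally high whether latched or not, so feel through each cap and click only what is not yet in. Then wipe all four gingerbread chips off the plate into its crumb tray with the scraper block (not with the fingers), stand the scraper upright on the bench, and leave the basket, tin and cutter alone.

Things in the scene. Friction and masses are not known exactly. Their poses are not given: they have to be found in the camera images.
- box: Grey isolator box fixed to the bench, 100 (x) x 190 (y) x 60 mm high, with two identical round push-push switches on top, 50 mm either side of its centre along y. Either may start in or out; at least one is out. Origin: centre of its underside; z up. Switch = light sprung dust cap (about 1 N, always returns to the same height) over a hidden push-push bolt.
- switch_near_plate (a point): Top centre of the +y switch's black cap at rest (40 mm across, flat, 94 mm above the bench, in a collar 52 mm across, 12 mm high). The point does not follow the cap. The cap travels straight down; the hidden bolt is met after about 2 mm of travel when OUT, after about 11 mm when LATCHED IN. It resists with 6 N or more once met: a touch stopped at about 4 N leaves it as it is.
- switch_far_side (a point): The same point of the identical switch on the box's -y side. To click either switch: press an OUT bolt on (8 to 10 N) to its firm stop at about 15 to 16 mm of cap travel (12 to 18 N there) and let go fully: it latches. A LATCHED bolt pressed (9 to 12 N) to about 17 mm and let go is released again; pressed to less than 15 mm, it stays latched.
- plate: Fixed topping plate: a white box with a flat steel top, 150 (x) x 200 (y) mm, its top face 50 mm above the bench, with steel rims 8 mm high and 8 mm wide along both x sides and along the -y end; the +y end is open and drops into the crumb tray. Inside width between the side rims 134 mm. Origin: centre of the plate's underside, on the bench; y points to the open end and the tray.
- plate_mid (a point): Centre of the plate's top face, 50 mm above the bench.
- tray_floor (a point): Centre of the inner floor of the open aluminium crumb tray fixed to the plate's open end, 162.5 mm from the plate's centre along plate y, 4 mm above the bench. Outside 160 (x) x 125 (y) mm, walls 35 mm high (15 mm below the plate's top) and 4 mm thick.
- scraper_mid (a point): Centre of the loose scraper block, half-way up (32 mm above its foot). It stands upright: below, a white plastic blade block 122 (x) x 28 (y) x 24 mm high; above it a wooden grip 80 (x) x 22 (y) x 40 mm high; 64 mm high in all, 220 g. x runs along the blade, z up. It starts on the bench.
- scraper: The same scraper block; origin at the centre of its foot.
- chip0_mid (a point): Centre of a loose brown gingerbread chip, 26 x 19 x 10 mm, about 12 g, lying on the plate.
- chip1_mid (a point): Centre of a loose brown gingerbread chip, 26 x 19 x 10 mm, about 12 g, lying on the plate.
- chip2_mid (a point): Centre of a loose brown gingerbread chip, 26 x 19 x 10 mm, about 12 g, lying on the plate.
- chip3_mid (a point): Centre of a loose brown gingerbread chip, 26 x 19 x 10 mm, about 12 g, lying on the plate.
- chip0: The same chip (chip0); origin at the centre of its underside.
- chip1: The same chip (chip1); origin at the centre of its underside.
- chip2: The same chip (chip2); origin at the centre of its underside.
- chip3: The same chip (chip3); origin at the centre of its underside.
- basket: Bystander: loose round light-wood bowl, 150 mm across, 60 mm high, beyond the work. Origin at the centre of its foot.
- tin: Bystander: loose aluminium can, 64 mm across, 110 mm high. Origin at the centre of its foot.
- cutter: Bystander: loose steel ring cutter, 70 mm across, 40 mm high, beyond the grey box. Origin at the centre of its foot.

How it is judged:
By the outcome, as a careful person would: the job done as asked, in the order asked, and still so for the second after the job is handed in, with the robot touching nothing.
It also fails if it takes over 64 s, if anything falls off the work surface, if the arm or the gripper's body presses on something with over 40 N, if the wrist force passes 120 N, or if a joint passes its speed limit or range.

## Working session

There is one attempt and no reset: what is moved stays moved. The work goes in short steps, Python scripts to look and compute and a shell command to move; the robot and the scene stay as the last step left them, time stands still between calls to the robot, and variables do not carry over. Pictures are saved under pics/ and viewed, about 8 in all and at most 12, crops included, and the job is handed in when it is done.

```bash
ls; mkdir -p pics
cat > h.py <<'E'
import numpy as np, cv2
from bench import ctrl
from scipy.spatial.transform import Rotation as R
def grab(name,f):
    im=ctrl.get_image(name); cv2.imwrite('pics/'+f,im[:,:,::-1]); return im
def ray(name,px):
    p=ctrl.camera_params(name);K=np.array(p['K']);T=np.array(p['pose'])
    d=np.array([p['k1'],0,0,0,0],float)
    u=cv2.undistortPoints(np.array(px,float).reshape(-1,1,2),K,d).reshape(-1,2)
    D=np.c_[u,np.ones(len(u))]@T[:3,:3].T
    return T[:3,3],D
def onz(name,px,z):
    o,D=ray(name,px); return o+D*((z-o[2])/D[:,2:3])
def shift(target):
    s=ctrl.get_state(); r=R.from_rotvec(s['tool_rot'])
    return r.inv().apply(np.array(target)-s['position'])*1000
E
python3 - <<'E'
from h import *
a=grab('scene','s0.png');b=grab('top','t0.png')
cv2.imwrite('pics/t0b.png',cv2.resize(b[:,:,::-1],(800,600),interpolation=cv2.INTER_CUBIC))
for n in('scene','top'):
    p=ctrl.camera_params(n);print(n,np.round(p['K'],1).tolist(),p['k1'],np.round(p['pose'],3).tolist())
s=ctrl.get_state();print(s, R.from_rotvec(s['tool_rot']).as_matrix().round(3).tolist())
E
```

```text
pics
scene [[380.1, 0.0, 254.8], [0.0, 380.1, 193.3], [0.0, 0.0, 1.0]] -0.041524056514841645 [[-0.748, 0.447, -0.49, 1.167], [0.663, 0.493, -0.563, 0.558], [-0.01, -0.747, -0.665, 0.791], [0.0, 0.0, 0.0, 1.0]]
top [[417.7, 0.0, 255.3], [0.0, 417.7, 192.5], [0.0, 0.0, 1.0]] -0.08130011125598384 [[-0.008, -0.996, 0.091, 0.553], [-1.0, 0.006, -0.025, -0.016], [0.024, -0.091, -0.996, 1.08], [0.0, 0.0, 0.0, 1.0]]
{'time': 0.1, 'joint_positions': array([ 1.26508634,  0.3217649 , -0.07005413,  1.4515451 ,  0.02259124,
        1.37080548, -0.0569117 ]), 'qd': array([ 0.00055478, -0.00079559,  0.00049659, -0.00262497,  0.00080346,
       -0.00028286,  0.00147988]), 'joint_torque': array([-6.45127911e-04, -4.92574561e+01, -4.06147884e-01, -3.13398814e+01,
       -6.41892641e-02,  3.95546306e-02,  8.43410794e-05]), 'position': array([ 0.20413416, -0.61659239,  0.2215642 ]), 'tool_rot': array([-3.09984182e+00, -4.99925103e-01,  5.79372042e-04]), 'ft_force': array([0.22908505, 0.56017363, 0.21756863]), 'torque': array([ 0.00203638, -0.03354842, -0.0550247 ]), 'grip_width': 0.9993223893170914} [[0.949, 0.314, -0.001], [0.314, -0.949, 0.002], [-0.0, -0.002, -1.0]]
```

View pics/t0b.png

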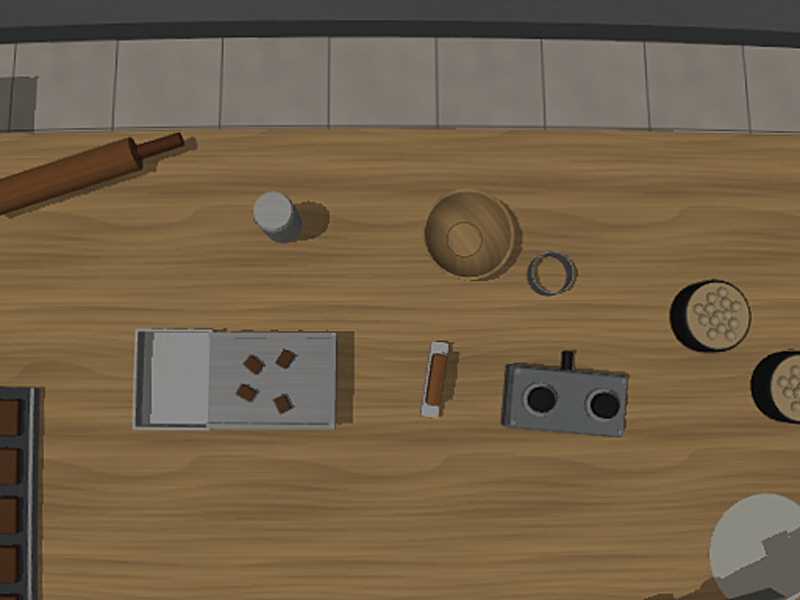

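View pics/s0.png

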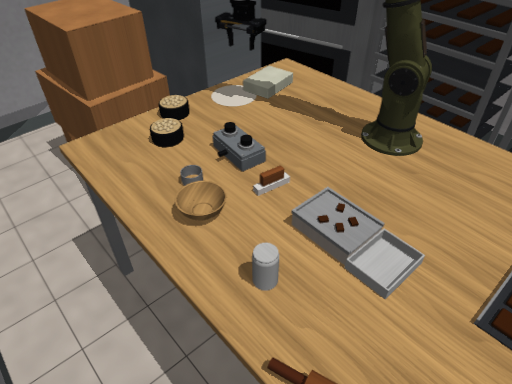

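The top view (800x600 upscaled) shows the caps at about (541,399) (+y) and (604,404) (-y). The scraper is at (435,380), the plate spans x 210–337 and y 330–430, and the tray is at its left. The chips are near (254,365), (286,358), (247,393) and (283,404). The tin, bowl and cutter are beyond these, at larger world x.

Run:
```python
from h import *
im=cv2.imread('pics/t0.png');hsv=cv2.cvtColor(im,cv2.COLOR_BGR2HSV)
S=1.5625
def blobs(m,roi,mn):
    z=np.zeros(m.shape,np.uint8);x0,y0,x1,y1=[int(v/S) for v in roi];z[y0:y1,x0:x1]=m[y0:y1,x0:x1]
    cs,_=cv2.findContours(z,cv2.RETR_EXTERNAL,cv2.CHAIN_APPROX_NONE)
    return [c for c in cs if cv2.contourArea(c)>=mn]
def rep(t,cs,z):
    for c in cs:
        r=cv2.minAreaRect(c);P=onz('top',[r[0]],z)[0]; Q=onz('top',cv2.boxPoints(r),z)[:,:2]
        e=Q[1]-Q[0];f=Q[2]-Q[1]; L=e if np.hypot(*e)>np.hypot(*f) else f
        print(t,np.round(r[0],1),cv2.contourArea(c),'P',P.round(4),'size mm',np.round([np.hypot(*e)*1e3,np.hypot(*f)*1e3],1),'longdir deg',np.degrees(np.arctan2(L[1],L[0])).round(1))
dark=((hsv[:,:,2]<45)*255).astype(np.uint8)
rep('cap',blobs(dark,(515,375,630,425),60),.094)
brown=((hsv[:,:,1]>120)&(hsv[:,:,2]<150)&(hsv[:,:,0]<18)).astype(np.uint8)*255
rep('chip',blobs(brown,(212,335,330,425),30),.06)
sat=((hsv[:,:,1]>150)&(hsv[:,:,2]<150)).astype(np.uint8)*255
rep('grip',blobs(brown,(415,335,450,425),30),.064)
wh=((hsv[:,:,1]<70)&(hsv[:,:,2]>150)).astype(np.uint8)*255
rep('blade',blobs(wh,(415,335,455,425),20),.024)
box=((hsv[:,:,1]<70)).astype(np.uint8)*255
rep('box',blobs(box,(495,355,640,445),400),.06)
rep('plate',blobs(box,(125,320,360,440),2000),.05)
for n,p,z in [('Ptl -y,+x rim',(336,332),.058),('-y,-x',(336,429),.058),('tray +y+x',(136,330),.035),('tray +y -x',(134,429),.035),('tin',(273,212),.11),('bowl',(468,233),.06),('cutter',(552,273),.04)]:
    print(n,onz('top',[np.array(p)/S],z)[0].round(4))
crop=im[200:290,75:420];cv2.imwrite('pics/c1.png',cv2.resize(crop,None,fx=2.3,fy=2.3,interpolation=cv2.INTER_CUBIC))
```

```text
cap [386.8 259.1] 214.0 P [ 0.4818 -0.3518  0.094 ] size mm [36.8 43.7] longdir deg -109.0
cap [346.3 255.3] 200.5 P [ 0.4925 -0.2541  0.094 ] size mm [37.1 38.5] longdir deg -135.5
chip [180.3 258.1] 55.5 P [0.4877 0.1416 0.06  ] size mm [16.2 22.7] longdir deg -153.2
chip [157. 251.] 55.0 P [0.5051 0.1983 0.06  ] size mm [17.3 23. ] longdir deg -123.5
chip [161.8 232.8] 58.5 P [0.5491 0.187  0.06  ] size mm [17.1 22.5] longdir deg -134.8
chip [181.8 229.3] 62.5 P [0.5571 0.1384 0.06  ] size mm [24.8 17.6] longdir deg -33.7
grip [273.  268.5] 32.0 P [ 0.4612 -0.0822  0.064 ] size mm [38.7 12. ] longdir deg -90.7
grip [267.5 241.5] 78.0 P [ 0.5262 -0.0696  0.064 ] size mm [60.7 19.2] longdir deg -8.7
grip [278.9 242.6] 269.0 P [ 0.5232 -0.0973  0.064 ] size mm [77.4 23.5] longdir deg -9.1
grip [276. 218.] 58.0 P [ 0.5829 -0.0909  0.064 ] size mm [53.7 19.5] longdir deg -90.5
box [361.2 251.6] 3059.0 P [ 0.4988 -0.2997  0.06  ] size mm [120.5 196.9] longdir deg -95.7
plate [149.8 243.1] 7983.0 P [0.524  0.2183 0.05  ] size mm [158.5 322. ] longdir deg -91.5
Ptl -y,+x rim [0.5977 0.0576 0.058 ]
-y,-x [0.4475 0.0579 0.058 ]
tray +y+x [0.6036 0.3815 0.035 ]
tray +y -x [0.446  0.3816 0.035 ]
tin [0.7772 0.1493 0.11  ]
bowl [ 0.7535 -0.152   0.06  ]
cutter [ 0.6914 -0.2906  0.04  ]
```

View pics/c1.png

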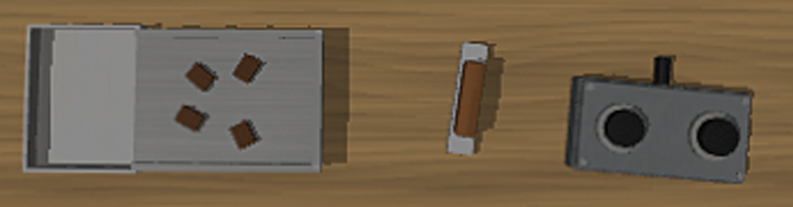

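```bash
python3 -m creep '[[[0,387,-253,0,0,0,0.478],[0,387,-253,0,0,0,0.478],[0,387,-253,0,0,0,0.478],[0,387,-253,0,0,0,0.478],[0,387,-253,0,0,0,0.478]]]'
python3 - <<'E'
from h import *
s=ctrl.get_state();print(shift([.4925,-.2541,.110]),np.degrees(R.from_rotvec(s['tool_rot']).as_matrix()[:,0]), s['joint_positions'])
E
```

```text
time: 0.6
position: [0.3589, -0.4219, 0.2222]
tool_rot: [-3.131, 0.25, 0.001]
ft_force: [1.1, -1.1, 0.2]
grip_width: 0.631
[ 105.29309035 -186.81830517  112.20175609] [ 5.65699587e+01 -9.09095696e+00 -2.50847372e-02] [ 0.97386907  0.12483188 -0.1700335   1.68891699  0.02187052  1.33010149
 -0.93022642]
```

```bash
python3 -m creep '[[[0,105,-187,0,0,0,0],[0,105,-187,0,0,0,0],[0,105,-187,0,0,0,0],[0,105,-187,0,0,0,0],[0,105,-187,0,0,0,0]]]'>/dev/null; python3 -m creep '[[[0,0,0,50,0,0,0],[0,0,0,90,0,0,0],[0,0,0,105,0,0,0],[0,0,0,105,0,0,0],[0,0,0,105,0,0,0]]]'
python3 - <<'E'
from h import *
print(shift([.4925,-.2541,.094]).round(2)); grab('scene','s1.png'); print(ctrl.get_state()['ft_force'])
E
```

```text
time: 1.6
position: [0.4921, -0.2564, 0.119]
tool_rot: [3.131, -0.249, 0.003]
ft_force: [-0.4, 0.4, 0.8]
grip_width: 0.007
[-0.03 -2.37 24.96]
[-0.20631051  0.77594497  0.36430046]
```

```bash
python3 -m creep '[[[0,0,-2,15,0,0,0],[0,0,-2,23,0,0,0],[0,0,-2,23,0,0,0],[0,0,-2,23,0,0,0]]]'; python3 -m creep '[[[0,0,0,2,0,0,0],[0,0,0,3,0,0,0],[0,0,0,3,0,0,0]]]'
python3 - <<'E'
from h import *
im=grab('scene','s2.png'); cv2.imwrite('pics/s2c.png',cv2.resize(im[90:190,180:300,::-1],(720,600),interpolation=cv2.INTER_CUBIC))
E
```

```text
time: 2.05
position: [0.4914, -0.2535, 0.0944]
tool_rot: [-3.132, 0.248, 0.001]
ft_force: [-0.6, 0.2, 0.7]
grip_width: 0.007
time: 2.35
position: [0.4919, -0.2538, 0.0917]
tool_rot: [3.131, -0.248, 0.001]
ft_force: [0.9, -0.2, 1.5]
grip_width: 0.004
```

View pics/s2c.png

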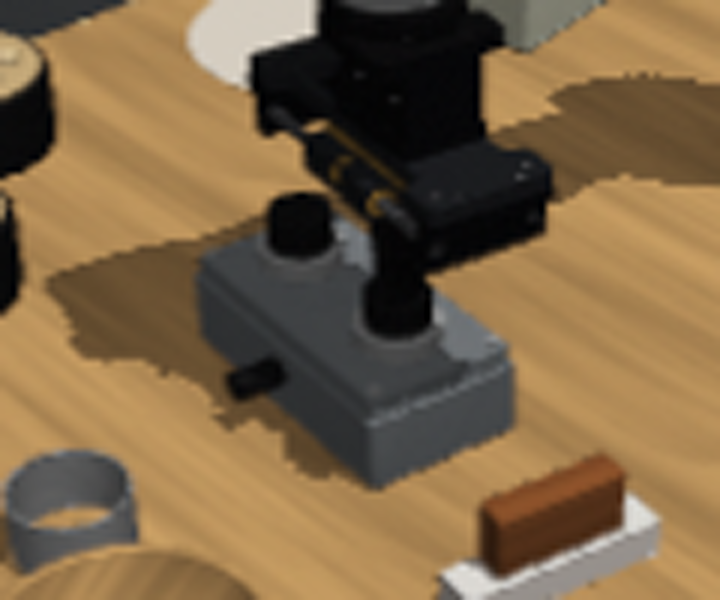

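The crop shows the fingers centred on the +y cap, at (400,300). Next I feel on downward in small steps.

```bash
for i in 1 2; do python3 -m creep '[[[0,0,0,1,0,0,0],[0,0,0,1,0,0,0]]]' | grep -E 'pos|force'; python3 -c "
from h import *
print(ctrl.get_state()['ft_force'].round(2))"; done
```

```text
position: [0.4919, -0.2538, 0.0906]
ft_force: [0.7, 0.1, 1.1]
[0.69 0.09 1.09]
position: [0.4918, -0.2537, 0.0895]
ft_force: [0.6, -0.5, 0.8]
[ 0.59 -0.51  0.78]
```

```bash
for i in 1 2 3 4; do python3 -m creep '[[[0,0,0,1,0,0,0],[0,0,0,1,0,0,0]]]' | grep -E 'pos|force'; done
```

```text
position: [0.4917, -0.2537, 0.0885]
ft_force: [0.3, -0.9, 1.1]
position: [0.4917, -0.2537, 0.0874]
ft_force: [0.3, -0.2, 0.9]
position: [0.4916, -0.2537, 0.0864]
ft_force: [0.8, -0.7, 1.0]
position: [0.4917, -0.2537, 0.0855]
ft_force: [1.0, -0.7, 0.6]
```

```bash
for i in 1 2; do python3 -m creep '[[[0,0,0,1,0,0,0],[0,0,0,1,0,0,0]]]' | grep -E 'pos|force'; done;  python3 -m creep '[[[0,0,0,0.7,0,0,0],[0,0,0,0.7,0,0,0]]]' | grep -E 'pos|force'
```

```text
position: [0.4916, -0.2537, 0.0845]
ft_force: [-0.5, -0.3, 1.5]
position: [0.4917, -0.2537, 0.0837]
ft_force: [-0.0, 1.1, 2.3]
position: [0.4917, -0.2537, 0.0833]
ft_force: [-1.4, 1.4, 6.0]
```

The bolt was met at about 10.5 mm, so the +y switch is already latched and I leave it. I lift and go over to the other one.

```bash
python3 -m creep '[[[0,0,0,-25,0,0,0],[0,0,0,-31,0,0,0],[0,5,50,-31,0,0,0],[0,5,98,-31,0,0,0],[0,5,98,-31,0,0,0]]]'>/dev/null; python3 -m creep '[[[0,0,0,15,0,0,0],[0,0,0,20,0,0,0],[0,0,0,20,0,0,0]]]';python3 -c "
from h import *
print(shift([.4818,-.3518,.094]).round(2))"
```

```text
time: 5.0
position: [0.4808, -0.3497, 0.0927]
tool_rot: [-3.131, 0.245, 0.003]
ft_force: [-0.6, -0.5, 1.4]
grip_width: 0.008
[ 1.29  1.96 -1.35]
```

```bash
for i in 1 2 3; do python3 -m creep '[[[0,0,0,0.5,0,0,0],[0,0,0,0.5,0,0,0]]]' | grep -E 'pos|force'; done
```

```text
position: [0.4816, -0.3498, 0.0932]
ft_force: [-0.3, -0.4, 0.8]
position: [0.4816, -0.3507, 0.093]
ft_force: [0.2, 0.2, 0.8]
position: [0.4814, -0.3511, 0.0925]
ft_force: [-0.5, 0.3, 1.3]
```

```bash
for i in 1 2 3; do python3 -m creep '[[[0,0,0,0.6,0,0,0],[0,0,0,0.6,0,0,0]]]' | grep -E 'pos|force'; done
```

```text
position: [0.4814, -0.3512, 0.0922]
ft_force: [-0.3, 1.4, 3.6]
position: [0.4815, -0.3511, 0.092]
ft_force: [-1.1, 1.8, 6.2]
position: [0.4815, -0.3512, 0.0915]
ft_force: [-2.2, 2.1, 7.0]
```

It resists at about 2 mm with 6–7 N, so this switch is OUT. I press it on to its stop.

```bash
python3 -m creep '[[[0,0,0,4,0,0,0],[0,0,0,8,0,0,0],[0,0,0,11,0,0,0],[0,0,0,11,0,0,0]]]' | grep -E 'pos|force';  for i in 1 2; do python3 -m creep '[[[0,0,0,0.8,0,0,0],[0,0,0,0.8,0,0,0]]]' | grep -E 'pos|force'; done
```

```text
position: [0.4815, -0.3512, 0.0806]
ft_force: [-1.3, 1.6, 8.8]
position: [0.4815, -0.3512, 0.0802]
ft_force: [-2.3, 3.0, 8.9]
position: [0.4816, -0.3512, 0.0795]
ft_force: [-2.2, 2.0, 9.5]
```

```bash
for i in 1 2; do python3 -m creep '[[[0,0,0,0.7,0,0,0],[0,0,0,0.7,0,0,0]]]' | grep -E 'pos|force'; done
```

```text
position: [0.4815, -0.3512, 0.079]
ft_force: [-3.2, 2.7, 11.3]
position: [0.4815, -0.3512, 0.0788]
ft_force: [-3.0, 2.7, 13.0]
```

```bash
python3 -m creep '[[[0,0,0,0.6,0,0,0],[0,0,0,0.6,0,0,0]]]' | grep -E 'pos|force'; python3 -m creep '[[[0,0,0,-15,0,0,0],[0,0,0,-25,0,0,0],[0,0,0,-25,0,0,0],[0,0,0,-25,0,0,0]]]' | grep -E 'pos|force'; python3 -m creep '[[[0,0,0,6,0,0,0],[0,0,0,9,0,0,0],[0,0,0,9,0,0,0]]]' | grep -E 'pos|force'
```

```text
position: [0.4816, -0.3513, 0.0786]
ft_force: [-4.6, 4.6, 15.3]
position: [0.4807, -0.3514, 0.1006]
ft_force: [-0.8, -0.8, -0.0]
position: [0.4805, -0.3509, 0.0907]
ft_force: [-0.1, -0.0, 1.7]
```

```bash
for i in 1 2 ; do python3 -m creep '[[[0,0,0,1.5,0,0,0],[0,0,0,1.5,0,0,0]]]' | grep -E 'pos|force'; done
```

```text
position: [0.4808, -0.3511, 0.0901]
ft_force: [-0.7, 0.4, 1.0]
position: [0.4811, -0.3512, 0.0889]
ft_force: [0.1, 0.2, 1.3]
```

It now travels 5 mm at about 1 N, so the far switch is latched. Next is the scraper.

```bash
python3 -m creep '[[[0,0,0,-50,0,0,0],[1,1,-40,-70,0,0,0],[1,1,-90,-70,0,0,0],[1,1,-140,-70,0,0,0],[1,1,-190,-70,0,0,0]]]' 40 >/dev/null;  python3 -m creep '[[[1,0,-67,0,0,0,0],[1,0,-67,0,0,0,0],[1,0,-67,0,0,0,0],[1,0,-67,0,0,0,0]]]'
python3 - <<'E'
from h import *
s=ctrl.get_state();X=R.from_rotvec(s['tool_rot']).as_matrix()[:,0]; print(shift([.5232,-.0973,.032]).round(1),np.degrees(np.arctan2(X[1],X[0])))
im=grab('scene','s3.png'); b=grab('top','t3.png')
cv2.imwrite('pics/s3c.png',np.hstack([cv2.resize(im[130:230,220:340,::-1],(480,400),interpolation=cv2.INTER_CUBIC),cv2.resize(b[200:280,240:300,::-1],(300,400),interpolation=cv2.INTER_CUBIC)]))
E
```

```text
time: 9.6
position: [0.5226, -0.0984, 0.159]
tool_rot: [3.131, -0.248, 0.0]
ft_force: [0.3, -0.9, -0.4]
grip_width: 0.65
[  0.4  -1.3 127. ] -9.058944709641928
```

View pics/s3c.png

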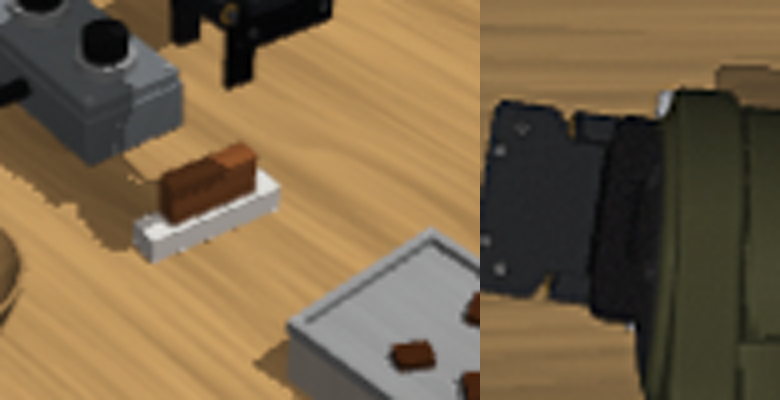

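The scraper stands untouched below the opening gripper. I descend and grip it.

```bash
python3 -m creep '[[[1,0,-1,40,0,0,0],[1,0,-1,60,0,0,0],[1,0,-1,60,0,0,0],[1,0,-1,60,0,0,0]]]' ; python3 -c "
from h import *
print(shift([.5232,-.0973,.032]).round(1))"
```

```text
time: 10.1
position: [0.5228, -0.0979, 0.0992]
tool_rot: [3.131, -0.252, -0.0]
ft_force: [0.8, 0.3, 0.7]
grip_width: 0.99
[ 0.3 -0.7 67.2]
```

```bash
python3 -m creep '[[[1,0,0,40,0,0,0],[1,0,0,66,0,0,0],[1,0,0,66,0,0,0],[1,0,0,66,0,0,0]]]'; python3 -m creep '[[[0.2,0,0,0,0,0,0],[0.2,0,0,0,0,0,0],[0.2,0,0,0,0,0,0],[0.2,0,0,0,0,0,0],[0.2,0,0,0,0,0,0]]]' 40;python3 -m creep '[[[0.1,0,0,0,0,0,0],[0.1,0,0,0,0,0,0],[0.1,0,0,0,0,0,0],[0,0,0,0,0,0,0],[0,0,0,0,0,0,0]]]' 40
```

```text
time: 10.5
position: [0.5239, -0.0971, 0.0345]
tool_rot: [3.131, -0.249, 0.003]
ft_force: [-0.1, -0.5, 0.6]
grip_width: 1.003
time: 11.0
position: [0.5229, -0.0967, 0.0333]
tool_rot: [3.132, -0.248, 0.001]
ft_force: [-0.0, -0.2, 0.5]
grip_width: 0.631
time: 11.5
position: [0.5227, -0.0968, 0.0329]
tool_rot: [3.131, -0.248, -0.0]
ft_force: [0.2, -0.5, -0.7]
grip_width: 0.25
```

```bash
python3 -m creep '[[[0,0,0,-30,0,0,0],[0,0,0,-70,0,0,0],[0,0,0,-90,0,0,0],[0,0,0,-90,0,0,0],[0,0,0,-90,0,0,0]]]'
python3 - <<'E'
from h import *
im=grab('scene','s4.png')
cv2.imwrite('pics/s4c.png',cv2.resize(im[90:250,200:400,::-1],(750,600),interpolation=cv2.INTER_CUBIC))
t=cv2.imread('pics/t0.png');hsv=cv2.cvtColor(t,cv2.COLOR_BGR2HSV)
m=(hsv[:,:,1]<70)&(hsv[:,:,2]>60)
U=[];L=[]
for c in range(140,212,2):
    r=np.where(m[205:280,c])[0]+205
    U.append([c,r.min()-.5]);L.append([c,r.max()+.5])
for n,P in(('+x',U),('-x',L)):
    W=onz('top',P,.058); k=np.ones(len(W),bool)
    for _ in range(3):
        f=np.polyfit(W[k,1],W[k,0],1);e=abs(np.polyval(f,W[:,1])-W[:,0]);k=e<.0025
    print(n,'x at y=.06,.09,.25',np.polyval(f,[.06,.09,.25]).round(4),'yaw',np.degrees(f[0]).round(2),k.sum())
for r in(220,243,260):
    c=np.where(m[r,190:240])[0]+190; print('-y end',r,onz('top',[[c.max()+.5,r]],.058)[0].round(4))
E
```

```text
time: 12.0
position: [0.5223, -0.0965, 0.1222]
tool_rot: [3.132, -0.248, -0.001]
ft_force: [0.4, -0.3, -2.2]
grip_width: 0.251
+x x at y=.06,.09,.25 [0.5972 0.5976 0.5999] yaw 0.81 36
-x x at y=.06,.09,.25 [0.4476 0.4478 0.4489] yaw 0.4 36
-y end 220 [0.5793 0.0589 0.058 ]
-y end 243 [0.5235 0.059  0.058 ]
-y end 260 [0.4825 0.0591 0.058 ]
```

View pics/s4c.png

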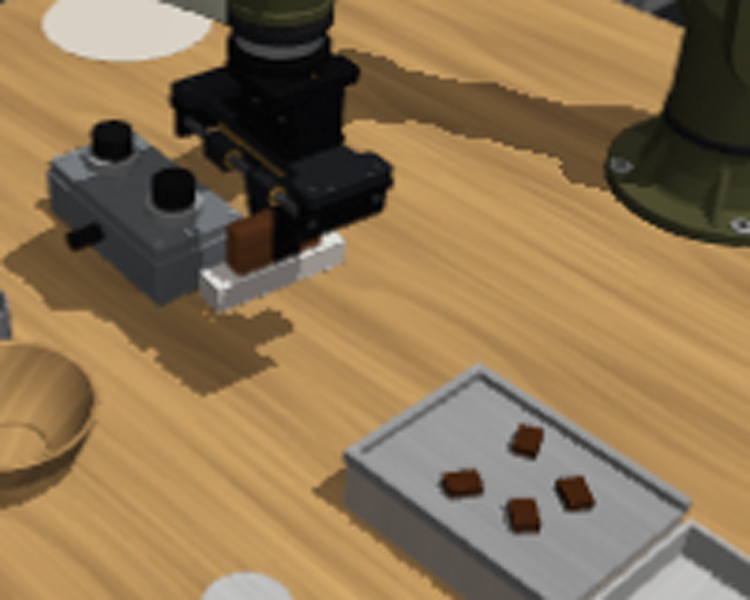

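The scraper is held level at crop (270,265), and the chips are unmoved. I carry it to the closed end of the plate, turning it square on the way.

```bash
python3 -m creep '[[[0,-7,-45,0,0,0,-0.05],[0,-14,-90,0,0,0,-0.1],[0,-21,-135,0,0,0,-0.148],[0,-29,-180,0,0,0,-0.148],[0,-29,-186,0,0,0,-0.148]]]'; python3 -m creep '[[[0,0,0,0,0,0,0],[0,0,0,0,0,0,0]]]'
python3 - <<'E'
from h import *
s=ctrl.get_state();X=R.from_rotvec(s['tool_rot']).as_matrix()[:,0]; print(shift([.5227,.092,.0829]).round(1),np.degrees(np.arctan2(X[1],X[0])))
im=grab('scene','s5.png'); b=grab('top','t5.png')
cv2.imwrite('pics/s5c.png',np.hstack([cv2.resize(im[130:270,270:430,::-1],(480,420),interpolation=cv2.INTER_CUBIC),cv2.resize(b[195:295,130:230,::-1],(320,320),interpolation=cv2.INTER_CUBIC).__class__(0) if 0 else cv2.copyMakeBorder(cv2.resize(b[195:295,130:230,::-1],(320,320),interpolation=cv2.INTER_CUBIC),0,100,0,0,cv2.BORDER_CONSTANT)]))
E
```

```text
time: 12.55
position: [0.521, 0.0994, 0.1213]
tool_rot: [-3.138, 0.001, 0.005]
ft_force: [0.5, 0.7, -1.9]
grip_width: 0.25
time: 12.75
position: [0.5227, 0.09, 0.1215]
tool_rot: [3.14, -0.018, -0.004]
ft_force: [0.4, -0.2, -2.6]
grip_width: 0.249
[ 0.  -2.  38.6] -0.654010102456843
```

View pics/s5c.png

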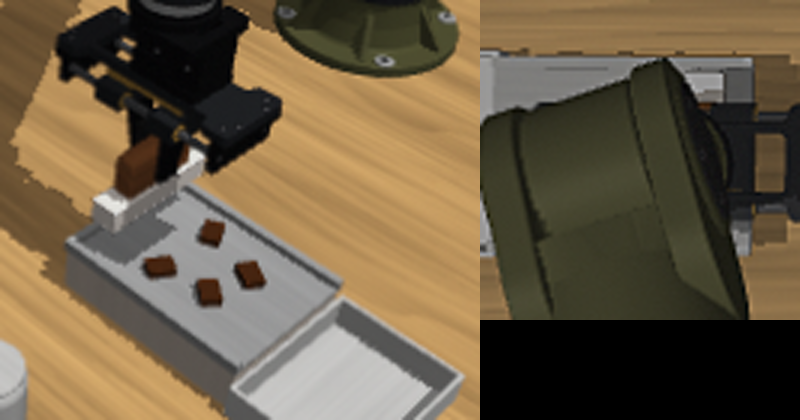

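```bash
python3 - <<'E'
from h import *
b=cv2.imread('pics/t5.png');hsv=cv2.cvtColor(b,cv2.COLOR_BGR2HSV)
print(hsv[212:230,200].tolist())
for r in (216,217,218,219): print(r,onz('top',[[200,r]],.1125)[0].round(4))
E
python3 -m creep '[[[0,0,-1,15,0,0,0],[0,0,-1,28,0,0,0],[0,0,-1,32,0,0,0],[0,0,-1,32,0,0,0]]]'
```

```text
[[17, 142, 88], [105, 12, 133], [30, 2, 126], [20, 6, 128], [15, 5, 104], [15, 10, 101], [0, 0, 160], [0, 0, 154], [0, 2, 153], [150, 2, 153], [150, 2, 156], [15, 29, 105], [15, 23, 112], [15, 17, 117], [13, 19, 95], [14, 205, 51], [13, 168, 70], [14, 109, 47]]
216 [0.5874 0.0884 0.1125]
217 [0.5851 0.0884 0.1125]
218 [0.5828 0.0884 0.1125]
219 [0.5804 0.0884 0.1125]
time: 13.25
position: [0.5224, 0.0922, 0.0894]
tool_rot: [3.141, -0.016, -0.004]
ft_force: [0.2, 0.3, -2.0]
grip_width: 0.25
```

The blade's +x end lies at x≈0.584, as expected. I lower the last few millimetres by feel.

```bash
python3 -m creep '[[[0,0,0,3,0,0,0],[0,0,0,5,0,0,0],[0,0,0,5,0,0,0]]]'|grep -E 'pos|force'; for i in 1 2 3; do python3 -m creep '[[[0,0,0,0.8,0,0,0],[0,0,0,0.8,0,0,0]]]' | grep -E 'pos|force'; done
```

```text
position: [0.5235, 0.0927, 0.0859]
ft_force: [0.1, -0.3, -1.7]
position: [0.5236, 0.0927, 0.0853]
ft_force: [-0.6, -0.3, -2.4]
position: [0.5235, 0.0926, 0.0843]
ft_force: [0.3, 0.4, -2.6]
position: [0.5234, 0.0926, 0.0834]
ft_force: [0.0, -0.6, -1.9]
```

```bash
for i in 1 2 3; do python3 -m creep '[[[0,0,0,0.6,0,0,0],[0,0,0,0.6,0,0,0]]]' | grep -E 'pos|force'; done
```

```text
position: [0.5235, 0.0926, 0.0829]
ft_force: [-0.4, -1.0, -2.3]
position: [0.5235, 0.0926, 0.0828]
ft_force: [-1.7, -1.5, 3.8]
position: [0.5235, 0.0926, 0.0828]
ft_force: [-3.1, -1.9, 8.2]
```

```bash
python3 -m creep '[[[0,0,0,-0.6,0,0,0],[0,0,-10,-0.6,0,0,0],[0,0,-20,-0.6,0,0,0],[0,0,-30,-0.6,0,0,0],[0,0,-30,-0.6,0,0,0]]]'
python3 - <<'E'
from h import *
im=grab('scene','s6.png');cv2.imwrite('pics/s6c.png',cv2.resize(im[130:270,270:430,::-1],(640,560),interpolation=cv2.INTER_CUBIC))
E
```

```text
time: 15.25
position: [0.5243, 0.1251, 0.0828]
tool_rot: [-3.14, 0.012, -0.002]
ft_force: [1.0, -0.0, 4.3]
grip_width: 0.25
```

View pics/s6c.png

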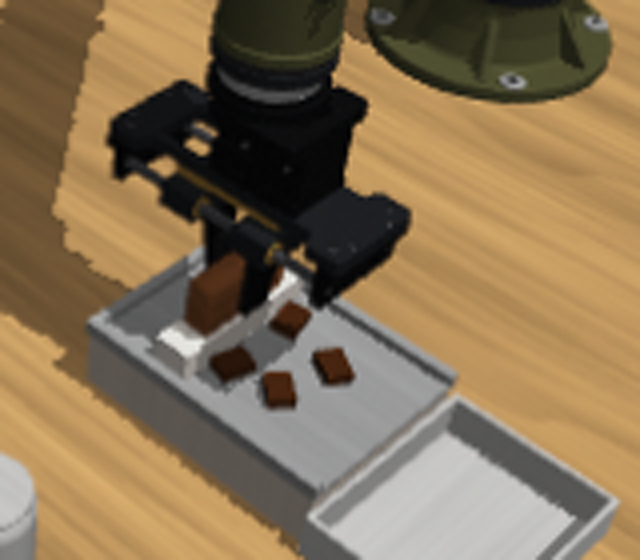

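The scraper sits flat between the rims, just reaching the first chips at (235,365) and (290,320). I carry on.

```bash
python3 -m creep '[[[0,0,-10,0,0,0,0],[0,0,-20,0,0,0,0],[0,0,-30,0,0,0,0],[0,0,-40,0,0,0,0],[0,0,-50,0,0,0,0]]]'; python3 -m creep '[[[0,0,-10,0,0,0,0],[0,0,-20,0,0,0,0],[0,0,-30,0,0,0,0],[0,0,-40,0,0,0,0],[0,0,-40,0,0,0,0]]]'
python3 - <<'E'
from h import *
im=grab('scene','s7.png');cv2.imwrite('pics/s7c.png',cv2.resize(im[130:300,270:430,::-1],(565,600),interpolation=cv2.INTER_CUBIC))
s=ctrl.get_state();X=R.from_rotvec(s['tool_rot']).as_matrix()[:,0]; print(shift([.5245,.258,.0828]).round(1),np.degrees(np.arctan2(X[1],X[0])))
E
```

```text
time: 15.8
position: [0.5252, 0.1701, 0.0829]
tool_rot: [3.138, -0.019, 0.001]
ft_force: [0.4, -6.9, 7.5]
grip_width: 0.249
time: 16.3
position: [0.5253, 0.213, 0.0829]
tool_rot: [3.141, -0.015, 0.002]
ft_force: [1.2, -3.1, 6.2]
grip_width: 0.253
[ -1.2 -45.    0. ] -0.5673034890943626
```

View pics/s7c.png

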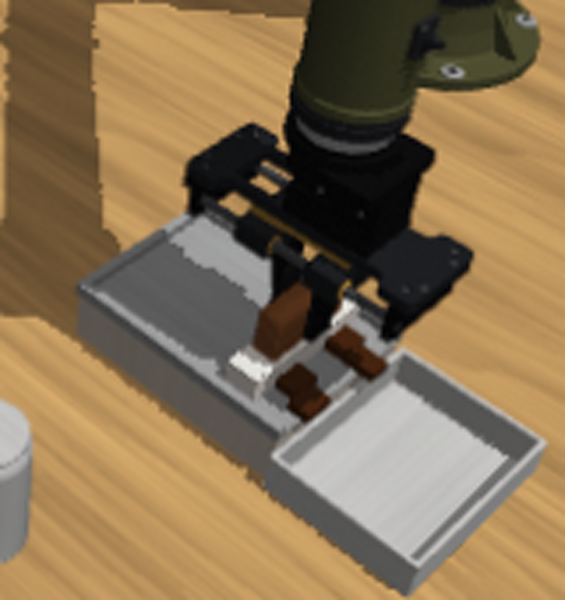

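All four chips are being pushed ahead of the blade in two pairs, at (300,390) and (355,350). I finish the stroke.

```bash
python3 -m creep '[[[0,0,-10,0,0,0,0],[0,0,-20,0,0,0,0],[0,0,-30,0,0,0,0],[0,0,-40,0,0,0,0],[0,0,-48,0,0,0,0]]]'; python3 -m creep '[[[0,0,0,0,0,0,0],[0,0,0,0,0,0,0],[0,0,0,-10,0,0,0],[0,0,0,-40,0,0,0],[0,0,0,-60,0,0,0]]]'
python3 - <<'E'
from h import *
im=grab('scene','s8.png');cv2.imwrite('pics/s8c.png',cv2.resize(im[130:300,270:430,::-1],(565,600),interpolation=cv2.INTER_CUBIC))
E
```

```text
time: 16.85
position: [0.5259, 0.259, 0.0827]
tool_rot: [3.138, -0.018, 0.001]
ft_force: [0.3, -6.1, 7.6]
grip_width: 0.249
time: 17.35
position: [0.5243, 0.2613, 0.143]
tool_rot: [-3.141, 0.015, 0.002]
ft_force: [0.8, 0.5, -1.9]
grip_width: 0.25
```

View pics/s8c.png

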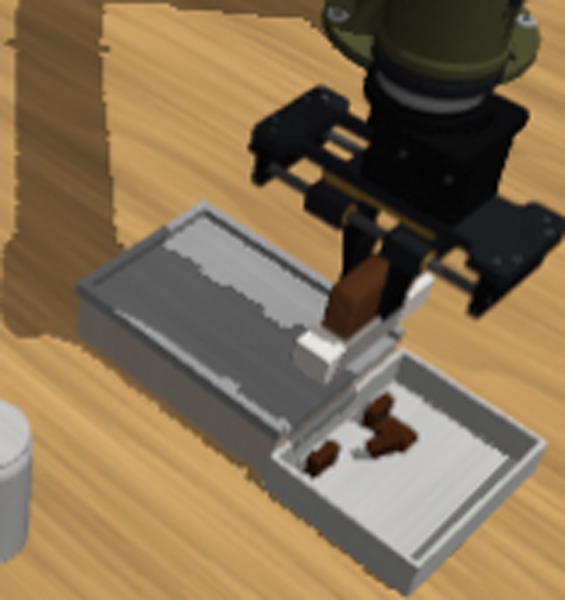

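All four chips are in the tray: one at (320,458), one at (380,410) and a pair at (390,437). The plate is clear. I carry the scraper back to the bench between plate and box.

```bash
python3 -m creep '[[[0,0,40,0,0,0,0],[0,0,85,0,0,0,0],[0,0,130,0,0,0,0],[0,0,175,0,0,0,0],[0,0,220,0,0,0,0]]]'>/dev/null; python3 -m creep '[[[0,0,45,0,0,0,0],[0,0,90,0,0,0,0],[0,0,112,0,0,0,0],[0,0,112,0,0,0,0],[0,0,112,0,0,0,0]]]' ; python3 -m creep '[[[0,0,0,40,0,0,0],[0,0,0,80,0,0,0],[0,0,0,100,0,0,0],[0,0,0,103,0,0,0],[0,0,0,103,0,0,0]]]'
```

```text
time: 18.4
position: [0.5211, -0.0708, 0.1414]
tool_rot: [-3.14, 0.017, 0.002]
ft_force: [-1.5, 0.2, -1.8]
grip_width: 0.248
time: 18.9
position: [0.5217, -0.0696, 0.0391]
tool_rot: [-3.14, 0.012, 0.001]
ft_force: [0.8, 0.3, -2.2]
grip_width: 0.25
```

```bash
python3 -m creep '[[[0,0,0,3,0,0,0],[0,0,0,4,0,0,0],[0,0,0,4,0,0,0]]]'|grep -E 'pos|force'; for i in 1 2 3 4; do python3 -m creep '[[[0,0,0,0.6,0,0,0],[0,0,0,0.6,0,0,0]]]' | grep -E 'pos|force'; done
```

```text
position: [0.5225, -0.0714, 0.0362]
ft_force: [-0.2, 0.3, -1.4]
position: [0.522, -0.0715, 0.0351]
ft_force: [-0.2, -0.1, -1.5]
position: [0.5217, -0.0714, 0.0341]
ft_force: [-0.9, 1.0, -1.5]
position: [0.5217, -0.0714, 0.0335]
ft_force: [-0.2, -1.0, -2.1]
position: [0.5218, -0.0714, 0.0329]
ft_force: [-0.4, -0.7, -1.1]
```

```bash
python3 -m creep '[[[0,0,0,0.5,0,0,0],[0,0,0,0.5,0,0,0]]]' | grep -E 'pos|force'; python3 -m creep '[[[0.5,0,0,0,0,0,0],[0.8,0,0,0,0,0,0],[0.8,0,0,0,0,0,0],[0.8,0,0,0,0,0,0],[0.8,0,0,0,0,0,0]]]'; python3 -m creep '[[[0.8,0,0,0,0,0,0],[0.8,0,0,-20,0,0,0],[0.8,0,0,-60,0,0,0],[0.8,0,0,-110,0,0,0],[0.8,0,0,-150,0,0,0]]]'; python3 -m creep '[[[0.8,-40,0,0,0,0,0],[0.8,-70,0,0,0,0,0],[0.8,-70,0,-40,0,0,0],[0.8,-70,0,-60,0,0,0],[0.8,-70,0,-60,0,0,0]]]'
python3 - <<'E'
from h import *
im=grab('scene','s9.png');b=grab('top','t9.png')
cv2.imwrite('pics/s9c.png',cv2.resize(im[70:300,130:430,::-1],(782,600),interpolation=cv2.INTER_CUBIC))
E
```

```text
position: [0.5219, -0.0714, 0.0328]
ft_force: [-1.2, -0.5, 3.5]
time: 20.7
position: [0.5218, -0.0714, 0.0324]
tool_rot: [3.141, -0.016, 0.0]
ft_force: [-0.0, 0.4, 0.8]
grip_width: 0.618
time: 21.2
position: [0.5222, -0.0712, 0.185]
tool_rot: [3.141, -0.016, 0.003]
ft_force: [1.0, 0.1, -0.9]
grip_width: 0.801
time: 21.7
position: [0.4534, -0.0709, 0.2456]
tool_rot: [3.139, -0.016, 0.009]
ft_force: [-0.3, -1.1, 0.1]
grip_width: 0.802
```

View pics/s9c.png

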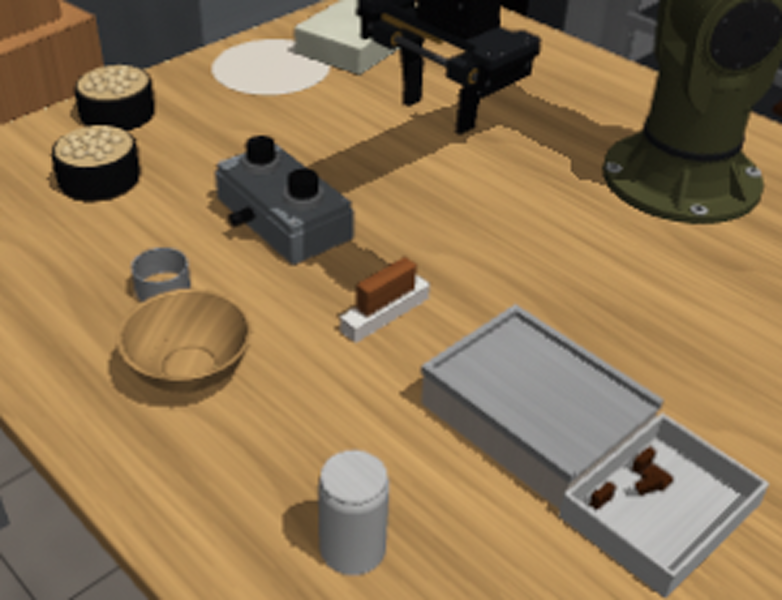

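The scraper stands upright at (385,300) and the plate is empty. The chips are in the tray near (650,475), and the basket, tin and cutter are in place. The robot is clear of everything, so I hand in.

```bash
python3 -c "
from h import *
print(ctrl.close_job(), ctrl.get_state()['time'])"
```

```text
the job is handed in; nothing more can be done
the job is handed in; nothing more can be done
```

The job is done and handed in, after about 22 s of the 64 s allowed.

- **Switches:** The +y switch met its bolt only after about 10.5 mm of cap travel, so it was already latched and I did not click it. That feel peaked at 6 N, a little over the 4 N touch, but stayed well short of the 15 mm that could release it. The -y switch resisted after about 2 mm, so it was out. I pressed it to its stop at about 15.4 mm and 15 N and let go. Feeling it again gave 5 mm of travel at about 1 N, so it is latched. I did not push on to meet the latched bolt.
- **Chips:** One stroke of the scraper pushed all four chips into the crumb tray, and the fingers never touched them. In the last picture the plate is empty and the chips lie in the tray, two of them against each other and hard to tell apart.
- **Scraper and the rest:** The scraper stands upright on the bench between the plate and the box. The basket, tin and cutter look unmoved, judged by eye only. The gripper is well clear of everything.

No check failed or disagreed.

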